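Raise the funnel stand until its lock button clicks out

TASK

The funnel hangs too low for the carafe to go under it. Take the funnel stand by the wooden knob on top of its telescoping post, pull the post straight up until the lock button clicks out of the slot in the outer tube, and let go so that the funnel stays up. Leave the similar cup rack beside it pushed down, and do not shift or knock over the carafe.

Things in the scene. Friction and masses are not known exactly. Their poses are not given: they have to be found in the camera images.
- funnel_knob (a point): Centre of the upright round wooden knob (30 mm wide, 32 mm tall) topping the funnel stand's post, 211 mm above the counter when down. A white funnel 74 mm wide hangs on the post's arm, its centre 85 mm towards point -x, rim 21 mm below the knob's underside. Site z up, x away from the funnel, heading within 35 deg of ahead. The stand is fixed; post and funnel weigh 0.25 to 0.4 kg, slide easily.
- funnel_button (a joint): Steel lock button, 8 mm square, in a slot near the top of the funnel stand's black outer tube (22 mm wide), on the side away from the funnel. 0 = hidden inside, about 0.009 m = clicked out. It springs out by itself once the post is 60 mm up (hard stop at 70 mm, so pull 64 to 68); let go then, the post settles on it at 60 mm. Let go sooner, it sinks back.
- rack_knob (a point): Centre of the same knob on the cup rack, a fixed look-alike telescoping stand that must stay down: its post carries no funnel but a bare black crossbar 150 mm long with upturned ends, 48 mm below the knob's centre, along the point's y. The two stands stand left and right on a teak shelf (top 50 mm above the counter), either way round.
- carafe: Bystander: closed glass carafe 72 mm wide, 120 mm tall with its steel lid, standing loose on the shelf in the middle between the two stands and farther from the robot; its top is 170 mm above the counter. Origin at the centre of its underside, z up.

How it is judged (in metres and radians):
At the end, for the whole second after the job is handed in: The funnel stand's lock button is out (more than 6 mm of its 9 mm) and its knob stays at least 52 mm above where it started; the cup rack's knob is within 15 mm of its start; the carafe is upright within 10 degrees and within 30 mm of its start (value of joint funnel_button above 0.006 m and distance of funnel_knob from where it was at the start of the episode above 0.052 m and distance of rack_knob from where it was at the start of the episode below 0.015 m and distance of carafe from where it was at the start of the episode below 0.03 m and angle between carafe's own z axis and vertical below 0.17 rad); the robot touches nothing.
It fails at once if the cup rack's post is pulled up by more than 20 mm (distance of rack_knob from where it was at the start of the episode above 0.02 m).
It fails at once if the carafe is knocked over (angle between carafe's own z axis and vertical above 0.5 rad).
It also fails if it takes over 27 s, if anything falls off the work surface, if the arm or the gripper's body presses on something with over 40 N, if the wrist force passes 120 N, or if a joint passes its speed limit or range.

ROBOT

A 6-joint arm with a two-finger parallel gripper is mounted at the origin on the work surface. World frame = base frame: x ahead of the robot, y to its left, z up, the work surface at z = 0. Lengths are in m, angles in degrees, forces in N, time in s.
With the tool pointing down it reaches from about 0.25 to 0.725 m from the base axis. Payload 9.7 kg.
Tool frame: the origin (TCP) lies midway between the tips of the shut fingers; the grasp point (between the pads) lies 19 mm behind it (grip_point_offset is the distance from the TCP to the grasp point, in m); y points along the fingers, z is the direction in which the jaws open and shut, and the axes are right-handed (so a half turn about y gives the same grasp; the last joint's range is limited). The gripper opens to 85 mm and grips with 20 to 120 N. Pads are 22 mm wide; open, the fingers measure 114 mm over their backs; the gripper's body (76 mm by 85 mm) begins 54 mm behind the grasp point. The pads swing forward as they close: fully open they stand 13 mm farther back than shut.
Start: joints at [-70.187, 4.979, 10.078, 95.1, 0, 90], TCP at [0.186, -0.517, 0.231] pointing down, gripper open.
Joint ranges: [-179.16, 179.16], [-48.56, 103.87], [-65.8, 70.77], [-126.05, 130.52], [-82.76, 87.17], [-180, 180]. Speed limits (degrees/s): [127.2, 127.2, 147.25, 180, 180, 180].

INTERFACE

Orientations are given as [roll, pitch, yaw] about the fixed x, y, z axes, in that order (R = Rz(yaw) Ry(pitch) Rx(roll)).
In Python, from workcell import get_obs, camera, job_done, grip_point_offset gives the robot as it stands.
- The arm moves only by the tool move_arm, never from a script. Its argument "deltas" is a list that holds one entry, the list of rows, each a list of 4 numbers: the shift along the tool's x, y, z in m, then the turn about the tool's y in degrees. A call has 1 to 5 rows; each row is the pose to reach, as a shift and turn from the pose commanded when the call began, along the tool's axes at that moment; what a row does not reach only later rows make up. A row lasts 1/10 s, in which the tool goes at most 50 mm and 8.59 degrees, less where a joint would pass 70% of its speed; a pose out of reach is approached as far as the arm can. A call with a gripper value outside its range is refused whole. "claw" is the finger opening in m, from 0 to 0.0854, set as the call begins (left out, the last holds). The fingers move at their own pace and stop on an object; "newtons" is the grip in N (left out, the last holds). Time passes only in rows, so rows that repeat a pose let the fingers close. It gives the time, the measured TCP pose, the force and the opening at its end, in the units of the state.
- get_obs(): the state, without advancing time (a new reading comes with each control period).
- camera(name): name is "scene" or "top" or "wrist"; returns a dict with "color" (420x560x3 uint8, blue, green, red), "range_z" (420x560 float32, m along the optical axis (not along the pixel's ray), 0 where there is no reading), "fx", "fy", "cx", "cy" (pixels), "T" (4x4, takes a point from camera to world coordinates). Camera axes: x right, y down, z forward; pixel columns grow to the right and rows downward; lengths in m; the calibration is good to about 2 mm. A picture is of the moment at which its call begins.
- job_done(): hands the job in, once; it reports no verdict.
The state is a dict: "time": time; "q": joint angles; "qd": joint speeds; "joint_efforts": joint torques, N m; "ee_pos": TCP position; "tcp_rot": TCP orientation; "wrist_force": force on the tool from outside, world axes, zero at the start; "torque": the same for the moment, N m; "opening": finger opening in m.
Only numpy, scipy, OpenCV 4.12 (cv2) and the standard library are available. Lean on these libraries where they do the work, as an engineer would, in place of code of your own. Each camera call takes 0.05 s, during which the arm holds its last target. There are 200 camera calls.

## Working session

There is one attempt and no reset: what is moved stays moved. The work goes in short steps, Python scripts to look and compute and a tool call to move; the robot and the scene stay as the last step left them, time stands still between calls to the robot, and variables do not carry over. Pictures are saved under pics/ and viewed, about 8 in all and at most 12, crops included, and the job is handed in when it is done.

Besides the shell and the picture viewer there is one more tool, called after "Request:" as name(argument=value, ...) on one line, values as JSON. move_arm: Moves the arm, as the interface text tells. Its arguments: {"type":"object","properties":{"deltas":{"type":"array"},"claw":{"type":"number"},"newtons":{"type":"number"}},"required":["deltas"]}

```bash
mkdir -p pics; cat > h.py <<'E'
import numpy as np, cv2
from workcell import get_obs, camera, job_done, grip_point_offset
def pts(c):
    z=c["range_z"]; v,u=np.indices(z.shape)
    P=np.stack([(u-c["cx"])/c["fx"]*z,(v-c["cy"])/c["fy"]*z,z,np.ones_like(z)],-1)@c["T"].T
    P=P[...,:3]; P[z<=0]=np.nan; return P
E
python3 - <<'E'
from h import *
s=camera("scene");t=camera("top")
np.savez("s.npz",**s);np.savez("t.npz",**t)
cv2.imwrite("pics/s.png",s["color"]);cv2.imwrite("pics/t.png",t["color"])
o=get_obs();print(o,grip_point_offset)
P=pts(t)
print(t["T"],s["T"])
m=np.nan_to_num(P[...,2])
n,l,st,c=cv2.connectedComponentsWithStats(((m>.1)&(m<.26)).astype(np.uint8))
for i in range(1,n):
    if st[i,4]>20: print(i,st[i],c[i],np.nanmean(P[l==i],0).round(3),np.nanmax(P[l==i][:,2]))
E
```

```text
{'time': 0.1, 'q': array([-7.01868668e+01,  5.00779322e+00,  1.00402980e+01,  9.50987282e+01,
       -1.24813225e-03,  9.00004494e+01]), 'qd': array([-0.03374585, -0.0142145 , -0.02208419, -0.05304975,  0.03827698,
        0.0635523 ]), 'joint_efforts': array([ 3.59029048e-05, -5.21559620e+01,  4.65655589e+01,  1.59586372e-02,
       -1.95863754e-05,  7.92056937e-06]), 'ee_pos': array([ 0.18635362, -0.51726337,  0.23066713]), 'tcp_rot': array([-9.00662234e+01, -1.24865087e-03, -1.60187315e+02]), 'wrist_force': array([ 0.5692568 , -0.61932167, -0.62388645]), 'torque': array([0.03129131, 0.051426  , 0.0019681 ]), 'opening': 0.08551549000408526} 0.0187
[[ 0.01757884 -0.9915247   0.12872359  0.49821783]
 [-0.99917471 -0.01270577  0.03858066 -0.01506378]
 [-0.03661815 -0.12929556 -0.99092975  1.00148331]
 [ 0.          0.          0.          1.        ]] [[ 0.43494524  0.73966057 -0.51354151  0.90865708]
 [ 0.90030938 -0.36754067  0.23314559 -0.14816554]
 [-0.01629879 -0.5637518  -0.82578342  0.71043875]
 [ 0.          0.          0.          1.        ]]
1 [ 285  152   37   40 1144] [302.80332168 171.625     ] [ 0.667 -0.013  0.146] 0.17307239134258434
2 [ 39 185  41  38 561] [ 56.08734403 203.41354724] [0.607 0.456 0.113] 0.12217220784212535
3 [353 192  89  25 706] [397.58640227 204.09206799] [ 0.604 -0.175  0.19 ] 0.22999396554126694
4 [ 59 229  41  31 808] [ 77.78094059 244.31435644] [0.53 0.4  0.13] 0.1519590330842603
5 [ 11 231  43  36 773] [ 29.80336352 248.56015524] [0.521 0.496 0.119] 0.13356483735410896
6 [ 189  261   44   80 1933] [211.34971547 307.29073978] [0.424 0.14  0.172] 0.2309693988036453
```

View pics/t.png

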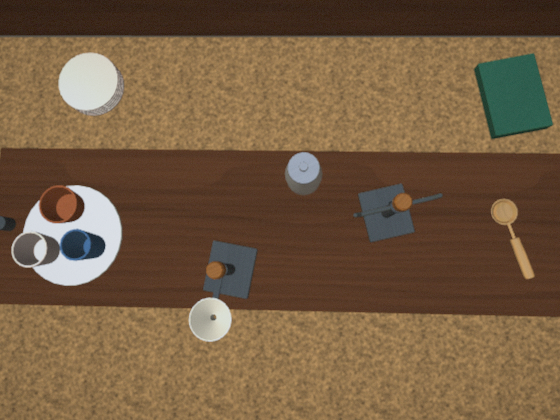

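View pics/s.png

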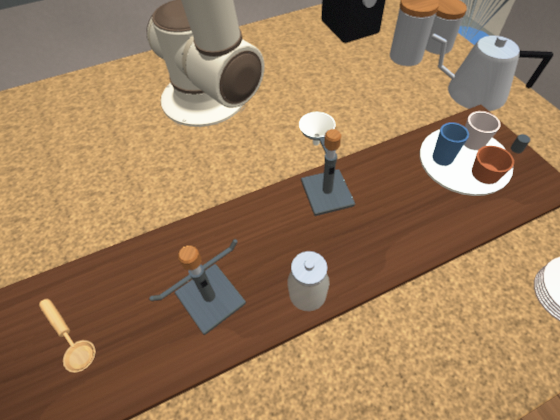

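The top view shows the funnel stand on the left of the shelf: its knob is near (214,271) and its funnel near (210,320). The rack knob is at (402,203) and the carafe at (303,172). The scene view shows the same layout, with the funnel knob at (333,140).

```bash
python3 - <<'E'
from h import *
def ray(c,u,v,z):
    d=c["T"][:3,:3]@np.array([(u-c["cx"])/c["fx"],(v-c["cy"])/c["fy"],1]);o=c["T"][:3,3]
    return o+d*(z-o[2])/d[2]
for n,box in (("t",(195,250,235,290)),("s",(315,125,350,160))):
    c=dict(np.load(n+".npz"));P=pts(c);hsv=cv2.cvtColor(c["color"],cv2.COLOR_BGR2HSV)
    m=np.zeros(P.shape[:2],bool);a=box;m[a[1]:a[3],a[0]:a[2]]=1
    k=m&(P[...,2]>.19)&(hsv[...,1]>120)
    q=P[k];top=k&(P[...,2]>.222)
    v,u=np.nonzero(top);vk,uk=np.nonzero(k)
    print(n,k.sum(),"z",np.nanmax(q[:,2]),"top mean",P[top].mean(0).round(4),"ray",ray(c,u.mean(),v.mean(),.227).round(4),"extent",P[top].min(0).round(4),P[top].max(0).round(4), "blob ray .211",ray(c,uk.mean(),vk.mean(),.211).round(4))
c=dict(np.load("t.npz"));P=pts(c);hsv=cv2.cvtColor(c["color"],cv2.COLOR_BGR2HSV)
m=np.zeros(P.shape[:2],np.uint8);m[290:350,180:240]=1
m=m&((hsv[...,1]<60)&(hsv[...,2]>130)).astype(np.uint8)
cn=max(cv2.findContours(m,0,1)[0],key=cv2.contourArea);e=cv2.minEnclosingCircle(cn)
f=ray(c,*e[0],.174);print("funnel",e,f, ray(c,e[0][0]+e[1],e[0][1],.174)-f)
E
```

```text
t 273 z 0.2309693988036453 top mean [0.4888 0.127  0.2264] ray [0.4888 0.1269 0.227 ] extent [0.4755 0.1134 0.222 ] [0.5013 0.1417 0.231 ] blob ray .211 [0.4886 0.1284 0.211 ]
s 270 z 0.22710042052757617 top mean [0.4922 0.1261 0.225 ] ray [0.494  0.1249 0.227 ] extent [0.4786 0.1134 0.2221] [0.5039 0.1389 0.2271] blob ray .211 [0.4902 0.1279 0.211 ]
funnel ((209.74305725097656, 319.1446533203125), 22.2132511138916) [0.40478419 0.1415773  0.174     ] [ 0.00081914 -0.03795515  0.        ]
```

Request:
move_arm(deltas=[[[-0.02,-0.03,-0.02,-7.5],[-0.045,-0.05,-0.045,-15],[-0.07,-0.07,-0.07,-22.5],[-0.098,-0.07,-0.098,-30],[-0.126,-0.07,-0.126,-37.5]]], claw=0.0854, newtons=60)

```text
time: 0.6
ee_pos: [0.2627, -0.355, 0.3016]
tcp_rot: [-90.0, -0.0, -122.4]
wrist_force: [0.0, -0.6, -1.0]
opening: 0.0851
```

Request:
move_arm(deltas=[[[-0.035,0,-0.005,-7.5],[-0.07,0,-0.01,-15],[-0.105,0,-0.014,-22.5],[-0.14,0,-0.018,-30],[-0.176,0,-0.023,-37.5]]])

```text
time: 1.1
ee_pos: [0.3382, -0.1943, 0.3011]
tcp_rot: [-90.0, 0.0, -84.9]
wrist_force: [0.8, -1.2, 0.4]
opening: 0.0852
```

Request:
move_arm(deltas=[[[-0.03,0,0.018,-7.5],[-0.06,0,0.036,-15],[-0.09,0,0.054,-22.5],[-0.12,0,0.072,-30],[-0.154,0,0.09,-37.5]]])

```text
time: 1.6
ee_pos: [0.415, -0.0333, 0.3011]
tcp_rot: [-90.0, 0.0, -47.4]
wrist_force: [0.6, -0.0, 0.5]
opening: 0.0855
```

Request:
move_arm(deltas=[[[-0.013,0,0.033,-7.5],[-0.026,0,0.066,-15],[-0.04,0,0.1,-22.5],[-0.053,0,0.133,-30],[-0.066,0,0.164,-37.5]]])

```text
time: 2.1
ee_pos: [0.492, 0.1262, 0.3009]
tcp_rot: [-90.0, 0.0, -9.9]
wrist_force: [0.4, -0.4, 0.7]
opening: 0.0854
```

```bash
python3 - <<'E'
from h import *
c=camera("wrist");cv2.imwrite("pics/w1.png",c["color"]);P=pts(c);o=get_obs();print(o["time"],o["ee_pos"],o["tcp_rot"],o["q"])
hsv=cv2.cvtColor(c["color"],cv2.COLOR_BGR2HSV)
k=((P[...,2]>.2)&(P[...,2]<.24)&(hsv[...,1]>110)).astype(np.uint8)
n,l,st,cc=cv2.connectedComponentsWithStats(k)
for i in range(1,n):
    if st[i,4]>100:
        q=P[(l==i)&(P[...,2]>.222)]; print(st[i],cc[i],q.mean(0).round(4) if len(q) else 0,(q.max(0)+q.min(0))/2 if len(q) else 0,np.ptp(q,0) if len(q) else 0)
E
```

```text
2.15 [0.49340919 0.12938733 0.29964396] [-8.99462022e+01  7.98759672e-02 -9.30030768e+00] [1.46483133e+01 1.66808520e+00 1.43391644e+01 1.02722241e+02
 8.15893999e-02 2.39486220e+01]
[ 256  189   47   52 1921] [279.03800104 214.99062988] [0.4873 0.1286 0.225 ] [0.48810743 0.12875914 0.22479528] [0.02834528 0.0280902  0.00558397]
```

View pics/w1.png

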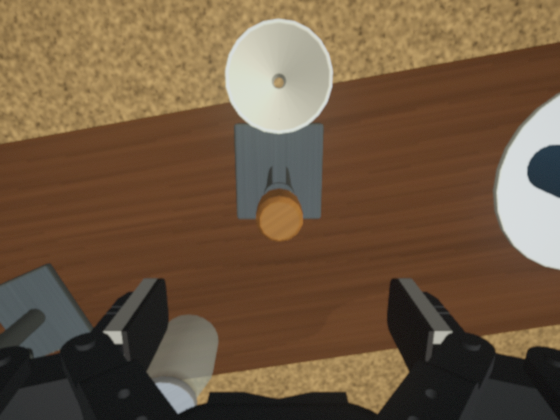

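The wrist view shows the knob at (280,217), with the funnel straight toward the robot at (279,77). The jaws straddle the post squarely.

Request:
move_arm(deltas=[[[-0.001,0.01,0,0],[-0.002,0.025,0,0],[-0.003,0.04,0,0],[-0.003,0.05,0,0],[-0.003,0.05,0,0]]])

```text
time: 2.65
ee_pos: [0.4878, 0.1243, 0.2497]
tcp_rot: [-90.1, 0.1, -10.3]
wrist_force: [0.6, -0.2, -0.3]
opening: 0.0853
```

```bash
python3 - <<'E'
from h import *
c=camera("wrist");P=pts(c);o=get_obs();print(o["time"],o["ee_pos"],o["tcp_rot"])
hsv=cv2.cvtColor(c["color"],cv2.COLOR_BGR2HSV)
k=((P[...,2]>.222)&(P[...,2]<.24)&(hsv[...,1]>110)).astype(np.uint8)
n,l,st,cc=cv2.connectedComponentsWithStats(k)
for i in range(1,n):
    if st[i,4]>100:
        q=P[(l==i)]; print(st[i],cc[i],q.mean(0).round(4),(q.max(0)+q.min(0))/2,np.ptp(q,0))
E
```

```text
2.7 [0.48810519 0.12448951 0.25084173] [-9.00284376e+01  5.12764722e-02 -1.02586193e+01]
[ 256  230   59   54 2331] [284.66966967 257.13899614] [0.4871 0.1285 0.225 ] [0.48800359 0.12859681 0.2247023 ] [0.02839267 0.0278919  0.00539928]
```

Request:
move_arm(deltas=[[[0,0,0.0035,0],[0,0.015,0.0035,0],[0,0.035,0.0035,0],[0,0.05,0.0035,0],[0,0.06,0.0035,0]]])

```text
time: 3.2
ee_pos: [0.4893, 0.1286, 0.1909]
tcp_rot: [-90.0, -0.0, -10.2]
wrist_force: [-0.3, -0.7, 0.2]
opening: 0.0852
```

Request:
move_arm(deltas=[[[0,0,0,0],[0,0,0,0],[0,0,0,0],[0,0,0,0],[0,0,0,0]]], claw=0.015, newtons=60)

```text
time: 3.7
ee_pos: [0.4894, 0.1276, 0.1925]
tcp_rot: [-90.1, -0.1, -10.2]
wrist_force: [-1.6, -7.0, 5.5]
opening: 0.0282
```

Request:
move_arm(deltas=[[[0,0,0,0],[0,0,0,0],[0,0,0,0],[0,0,0,0],[0,0,0,0]]])

```text
time: 4.2
ee_pos: [0.4894, 0.1276, 0.1925]
tcp_rot: [-90.1, -0.1, -10.2]
wrist_force: [-2.1, -5.9, 6.6]
opening: 0.0279
```

Request:
move_arm(deltas=[[[0,-0.008,0,0],[0,-0.02,0,0],[0,-0.032,0,0],[0,-0.044,0,0],[0,-0.055,0,0]]])

```text
time: 4.7
ee_pos: [0.4894, 0.1276, 0.2465]
tcp_rot: [-90.1, -0.0, -10.2]
wrist_force: [2.9, -4.2, -5.1]
opening: 0.0281
```

Request:
move_arm(deltas=[[[0,-0.004,0,0],[0,-0.008,0,0],[0,-0.01,0,0],[0,-0.01,0,0],[0,-0.01,0,0]]])

```text
time: 5.2
ee_pos: [0.4894, 0.1276, 0.2563]
tcp_rot: [-90.1, -0.0, -10.2]
wrist_force: [0.6, -5.2, -3.3]
opening: 0.0282
```

```bash
python3 - <<'E'
from h import *
c=camera("scene");cv2.imwrite("pics/s2.png",cv2.resize(c["color"][60:240,240:440],None,fx=3,fy=3));o=get_obs();print(o["time"],o["ee_pos"],o["wrist_force"],o["opening"])
E
```

```text
5.25 [0.48937028 0.12761457 0.25624751] [ 0.96458277 -5.06566201 -3.5799532 ] 0.028436274981412452
```

View pics/s2.png

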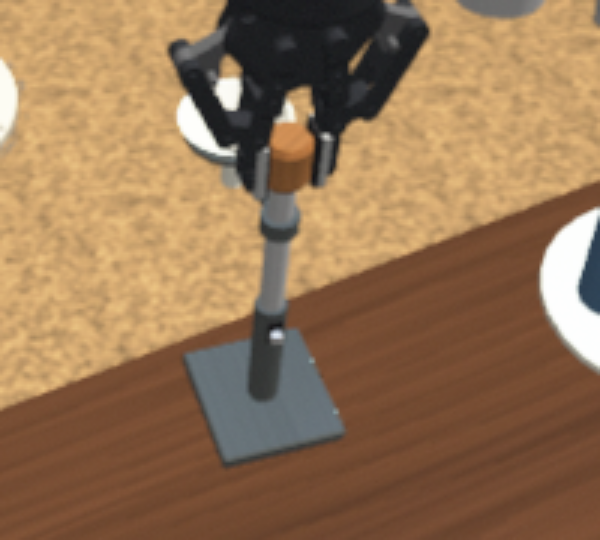

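The crop shows the post up, with a bright steel button in the tube slot at (275,335). I'll pull 2 mm more, then let go.

Request:
move_arm(deltas=[[[0,-0.002,0,0],[0,-0.002,0,0],[0,-0.002,0,0],[0,0.001,0,0],[0,0.002,0,0]]])

```text
time: 5.75
ee_pos: [0.4894, 0.1276, 0.254]
tcp_rot: [-90.1, -0.0, -10.2]
wrist_force: [1.0, -6.2, -3.2]
opening: 0.028
```

Request:
move_arm(deltas=[[[0,0,0,0],[0,0,0,0],[0,0,0,0],[0,0,0,0],[0,0,0,0]]], claw=0.0854)

```text
time: 6.25
ee_pos: [0.4892, 0.1286, 0.2545]
tcp_rot: [-90.0, -0.0, -10.2]
wrist_force: [-0.4, 0.4, -0.0]
opening: 0.0852
```

Request:
move_arm(deltas=[[[0,-0.01,0,0],[0,-0.03,0,0],[0,-0.05,0,0],[0,-0.07,0,0],[0,-0.09,0,0]]])

```text
time: 6.75
ee_pos: [0.4891, 0.1285, 0.3459]
tcp_rot: [-90.0, -0.0, -10.2]
wrist_force: [0.1, 0.3, 0.3]
opening: 0.0857
```

Request:
move_arm(deltas=[[[0,0,0,0],[0,0,0,0],[0,0,0,0]]])

```text
time: 7.05
ee_pos: [0.4891, 0.1285, 0.3435]
tcp_rot: [-90.0, 0.1, -10.2]
wrist_force: [-0.6, 0.1, -0.8]
opening: 0.0851
```

```bash
python3 - <<'E'
from h import *
c=camera("scene");cv2.imwrite("pics/s3.png",cv2.resize(c["color"],None,fx=1.4,fy=1.4));o=get_obs();print(o["time"],o["ee_pos"],o["wrist_force"],o["opening"])
w=camera("wrist");P=pts(w);hsv=cv2.cvtColor(w["color"],cv2.COLOR_BGR2HSV)
k=(P[...,2]>.24)&(hsv[...,1]>110)&(P[...,2]<.31);q=P[k];print(k.sum(),np.nanpercentile(q,[5,50,95],axis=0).round(4))
for n,c0,b in (("scene",dict(np.load("s.npz")),(0,240,350,420)),):
    d=cv2.absdiff(c["color"],c0["color"]).max(2)[240:,:350]; print("diff rack/carafe area",(d>25).sum())
E
```

```text
7.1 [0.48904927 0.12850768 0.34343247] [-0.08543776  0.15029135 -0.31960393] 0.08563164449369198
2277 [[0.4742 0.1171 0.2684]
 [0.4848 0.1291 0.2847]
 [0.4981 0.1408 0.2862]]
diff rack/carafe area 0
```

View pics/s3.png

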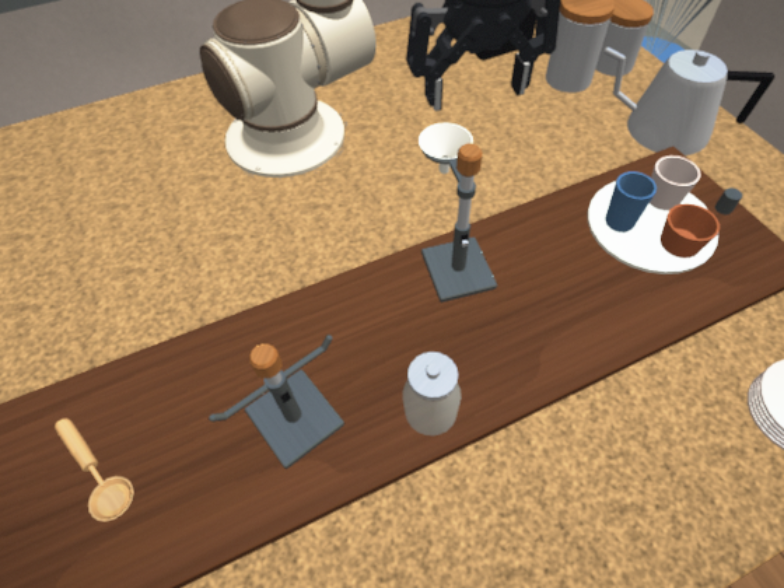

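The knob top is now at about 0.285 m, up from 0.225 m, so the post is holding about 60 mm up. The rack knob (265,357) and the carafe (432,392) haven't changed, and the gripper is clear.

```bash
python3 -c "
from workcell import *
print(job_done())"
```

```text
the job is handed in; nothing more can be done
None
```

The funnel now stays up: I gripped the funnel stand's knob, pulled the post up about 64–66 mm until the lock button came out, then let go and backed off. I handed the job in at about 7 s; no verdict is reported.

- **Post height:** after release, the wrist camera put the knob's top at about 0.285 m, against 0.225 m before. That is about 60 mm up, resting on the button.
- **Lock button:** I saw it out of its slot in the scene picture taken before letting go. I did not measure how far it protrudes.
- **Rack and carafe:** no pixels changed in the part of the scene image holding the carafe and cup rack.
- **Gripper:** it ended open about 60 mm above the knob, with wrist force near zero.
- **Disagreements:** the camera estimates of the knob's position differed by 1–6 mm before the grasp. The arm felt about 6 N of side force while gripping the knob, which went away on release.

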